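# Set a sampler stop collar with a fork gauge

## Task

Set the stop collar on the threaded rod to gauge height: push the thick fork gauge fully home around the rod, flat on the stand's foot under the collar, then spin the knurled collar down until it lightly nips the gauge, firm enough to hold it but not screwed down hard (about 10 newtons, never above 25). Let go and leave the gauge nipped in place; do not ram anything, and leave the thin gauge and the other things on the bench where they are.

Things in the scene. Friction and masses are not known exactly. Their poses are not given: they have to be found in the camera images.
- stand: Fixed stand: a round dark steel foot, 130 mm across and 12 mm thick, with an upright threaded steel rod 16 mm thick (17 mm over the thread) at its centre; the rod's top is 98 mm above the bench. Origin: centre of the foot's underside, on the bench, on the rod's axis (z up).
- collar_mid (a point): Centre of the knurled aluminium collar on the rod: a barrel 46 mm across, 38 mm tall; this point is on the rod's axis, half-way up (19 mm above its underside, ring included). Right-hand coarse thread, 20 mm of travel per turn (3.18 mm per rad): clockwise seen from above lowers it. It starts 5 to 10 mm above where it touches the thick gauge on the foot. Follow it along the rod when gripped.
- collar_top (a point): Centre of the collar's top face, on the rod's axis, 19 mm above collar_mid. The thread drags with about 0.1 N m and keeps the collar where it is left. Under the barrel a 41 mm wide sprung steel ring, standing out 3 mm, takes the nip: about 25 N per mm, or 75 N per rad of turn, up to 2.5 mm. Each newton of nip adds about 0.015 to 0.02 N m to the turning moment (thread and rubbing ring).
- gauge_seat (a point): On the thick fork gauge (steel, 24 mm thick, 130 mm long, 0.2 kg), half-way up (12 mm over its underside): where the rod's axis lies when fully home. Two tines, slot between them 22 mm wide, head 44 mm wide, end 30 mm ahead of it; the slot ends 8 mm behind it; a shank 18 mm wide runs from 26 to 100 mm behind it. x: from shank to open end of the fork; z: up.
- gauge_grip (a point): A point on the thick gauge's shank to hold it by, on its centre line, half-way up (12 mm above its underside), 80 mm behind gauge_seat; the shank is 18 mm wide and 24 mm tall here. Same axes as gauge_seat.
- thin_gauge_seat (a point): The same point of the other fork gauge, which has the same outline but is only 12 mm thick: not to be used or moved. The two gauges may lie in either place.
- bottle: Amber bottle with a cap, 70 mm across, 170 mm tall, bystander. Origin: centre of its underside.
- beaker: Glass beaker 70 mm across, 90 mm tall, bystander. Origin: centre of its underside.
- vial0: Capped sample vial 25 mm across, 75 mm tall, bystander. Origin: centre of its underside.
- vial1: Another such vial, bystander. Origin: centre of its underside.
- spare_ring: Loose plain ring lying flat, 46 mm across, 14 mm high, bystander. Origin: centre of its underside.
- screwdriver: Screwdriver lying on the bench, bystander.

How it is judged:
On the way, in this order (a step that is already met when the one before it is completed fails the run):
1. the thick gauge lies flat on the foot, fully home around the rod, under the collar and not yet touched by it (horizontal distance between gauge_seat and stand below 0.006 m and z of gauge_seat in the frame of stand between 0.022 and 0.0265 m and angle between gauge_seat's own z axis and vertical below 0.05 rad and contact force between collar and gauge below 0.3 N), for 0.2 s.
2. the collar, spun down, bears on the gauge (contact force between collar and gauge above 2 N), for 0.3 s.
At the end, for the whole second after the job is handed in: The thick gauge lies flat on the foot (within 0.05 rad), its seat point within 6 mm of the rod's axis, and the collar nips it with 2 to 25 N; the gripper has let go of both and all is at rest (horizontal distance between gauge_seat and stand below 0.006 m and z of gauge_seat in the frame of stand between 0.022 and 0.0265 m and angle between gauge_seat's own z axis and vertical below 0.05 rad and contact force between collar and gauge between 2 and 25 N and contact force between the fingers and collar below 0.1 N and contact force between the fingers and gauge below 0.1 N and linear speed of gauge below 0.01 m/s); the robot touches nothing.
It fails at once if the collar is screwed down hard on the gauge (more than 25 N) (contact force between collar and gauge above 25 N).
It fails at once if the gauge is rammed against the stand (more than 30 N) while the collar does not bear on it (contact force between gauge and stand above 30 N and contact force between collar and gauge below 1 N).
It fails at once if the thin gauge or another bystander is shoved more than 30 mm or knocked over (distance of any of thin_gauge_seat, bottle, beaker, vial0, vial1, spare_ring, screwdriver from where it was at the start of the episode above 0.03 m or angle between any of vial0, vial1, bottle, beaker's own z axis and vertical above 0.5 rad).
It also fails if it takes over 72 s, if anything falls off the work surface, if the arm or the gripper's body presses on something with over 40 N, if the wrist force passes 120 N, or if a joint passes its speed limit or range.

## Robot

A 7-joint arm with a two-finger parallel gripper is mounted at the origin on the work surface. World frame = base frame: x ahead of the robot, y to its left, z up, the work surface at z = 0. Lengths are in m, angles in rad, forces in N, time in s.
With the tool pointing down it reaches from about 0.425 to 0.825 m from the base axis. Payload 3.6 kg.
Tool frame: the origin (TCP) lies on the centre line of the jaws, within the pads' length; the fingertips stand 14 mm ahead of it and the grasp point (between the pads) lies 5 mm behind it; z points along the fingers, y is the line along which they close (so a half turn about z gives the same grasp; the last joint's range is limited). The gripper opens to 93 mm and grips with 3 to 60 N. Pads are 15 mm wide; open, the fingers measure 128 mm over their backs; the gripper's body (75 mm by 188 mm) begins 65 mm behind the grasp point.
Start: joints at [-1.181, 0.615, -0.013, 1.423, 0.008, 1.103, -0.04], TCP at [0.263, 0.595, 0.233] pointing down, gripper open.
Joint ranges: [-3.12, 3.12], [-0.3, 2.06], [-1.34, 1.32], [0.26, 2.42], [-1.36, 4.5], [0.01, 1.98], [-2.84, 2.84]. Speed limits (rad/s): [2.79, 2.79, 3.14, 3.14, 3.14, 3.14, 3.14].

## Interface

Orientations are given as a unit quaternion [x, y, z, w].
In Python, from plant import ctrl gives the robot as it stands.
- The arm moves only by the shell command python3 -m pendant 'ROWS'. ROWS is JSON, a list of rows, each a list of 7 numbers: the shift along the world's x, y, z in cm, then the turn, a rotation vector about the world's x, y, z in degrees, then the gripper command: -1 is fully open, 1 is shut, values between are in proportion. A call has 1 to 12 rows; each row shifts and turns the commanded pose from where the row before left it; what a row does not reach is not made up. A row lasts 1/12 s, in which the tool goes at most 41.7 mm and 7.16 degrees, less where a joint would pass 70% of its speed; a pose out of reach is approached as far as the arm can. A call is refused whole if a number of a shift passes 4.17 or a number of a turn 7.16, either way. A call with a gripper value outside its range is refused whole. The fingers move at their own pace and stop on an object; the grip force is fixed at half the most. Time passes only in rows, so rows that do not move let the fingers close. It gives the time, the measured TCP pose, the force, the opening and the grip force at its end, in the units of the state.
- ctrl.state(): the state, without advancing time (a new reading comes with each control period).
- ctrl.get_image(name): name is "scene" or "top" or "wrist"; returns a dict with "pixels" (480x640x3 uint8, blue, green, red), "vertical_fov" (degrees; the focal length in pixels is half the picture's height over the tangent of half this angle, whatever the lens; pixels are square), "cx", "cy" (the principal point, pixels), "cam_to_world" (4x4, takes a point from camera to world coordinates). Camera axes: x right, y down, z forward; pixel columns grow to the right and rows downward; lengths in m; the calibration is good to about 2 mm. A picture is of the moment at which its call begins. There is no depth.
- ctrl.job_done(): hands the job in; it is judged then, once.
The state is a dict: "time_s": time; "joint_positions": joint angles; "qd": joint speeds; "tau": joint torques, N m; "tcp_pos": TCP position; "eef_rot": TCP orientation; "ft_force": force on the tool from outside, world axes, zero at the start; "wrist_torque": the same for the moment, N m; "gripper_width": opening from 0.0 (shut) to 1.0 (fully open); "gripper_force": force on a finger pad.
Only numpy, scipy, OpenCV 4.12 (cv2) and the standard library are available. Lean on these libraries where they do the work, as an engineer would, in place of code of your own. Each camera call takes 0.05 s, during which the arm holds its last target. There are 200 camera calls.

## Working session

There is one attempt and no reset: what is moved stays moved. The work goes in short steps, Python scripts to look and compute and a shell command to move; the robot and the scene stay as the last step left them, time stands still between calls to the robot, and variables do not carry over. Pictures are saved under pics/ and viewed, at most 10 in all, crops included, and the job is handed in when it is done.

```bash
mkdir -p pics; ls
cat > h.py <<'E'
import numpy as np, cv2
from plant import ctrl
def snap(n,f):
    d=ctrl.get_image(n); cv2.imwrite(f'pics/{f}.png',d['pixels'])
    np.savez(f'pics/{f}.npz',fov=d['vertical_fov'],cx=d['cx'],cy=d['cy'],T=d['cam_to_world']); return d
def ray(f,u,v):
    d=np.load(f'pics/{f}.npz'); F=240/np.tan(np.radians(d['fov'])/2); T=d['T']
    r=T[:3,:3]@np.array([(u-d['cx'])/F,(v-d['cy'])/F,1]); return T[:3,3],r
def atz(f,u,v,z):
    o,r=ray(f,u,v); return o+r*(z-o[2])/r[2]
def tri(*l):
    A=np.zeros((3,3));b=np.zeros(3)
    for f,u,v in l:
        o,r=ray(f,u,v); r=r/np.linalg.norm(r); P=np.eye(3)-np.outer(r,r);A+=P;b+=P@o
    return np.linalg.solve(A,b)
def proj(f,p):
    d=np.load(f'pics/{f}.npz'); F=240/np.tan(np.radians(d['fov'])/2); T=d['T']
    c=T[:3,:3].T@(np.array(p)-T[:3,3]); return c[:2]/c[2]*F+[d['cx'],d['cy']]
E
python3 - <<'E'
from h import *
np.set_printoptions(precision=3,suppress=True)
for n in('scene','top','wrist'):
    d=snap(n,n+'0'); print(n,d['vertical_fov'],d['cam_to_world'])
print(ctrl.state())
E
```

```text
pics
scene 49.201040603125286 [[-0.525  0.532 -0.664  1.222]
 [ 0.851  0.336 -0.404  0.418]
 [ 0.008 -0.777 -0.629  0.708]
 [ 0.     0.     0.     1.   ]]
top 50.07177309963709 [[ 0.004 -0.992  0.127  0.429]
 [-1.    -0.007 -0.02   0.021]
 [ 0.021 -0.127 -0.992  1.11 ]
 [ 0.     0.     0.     1.   ]]
wrist 63.4834114549114 [[ 0.403  0.887  0.225  0.201]
 [ 0.915 -0.39  -0.1    0.622]
 [-0.001  0.246 -0.969  0.383]
 [ 0.     0.     0.     1.   ]]
{'time_s': 0.15, 'joint_positions': array([-1.181,  0.616, -0.013,  1.425,  0.008,  1.103, -0.04 ]), 'qd': array([ 0.   , -0.002, -0.   , -0.006,  0.   ,  0.   , -0.002]), 'tau': array([  0.001, -45.935,   0.209, -16.594,  -0.061,   0.018,   0.   ]), 'tcp_pos': array([0.262, 0.594, 0.232]), 'eef_rot': array([ 0.206,  0.978, -0.001, -0.   ]), 'ft_force': array([0.843, 0.359, 0.17 ]), 'wrist_torque': array([-0.059,  0.037, -0.06 ]), 'gripper_force': 0.0, 'gripper_width': 1.003965551751429}
```

View pics/top0.png

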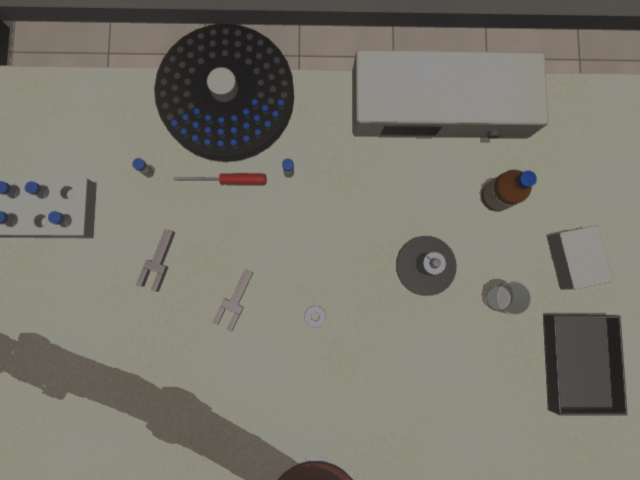

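View pics/scene0.png

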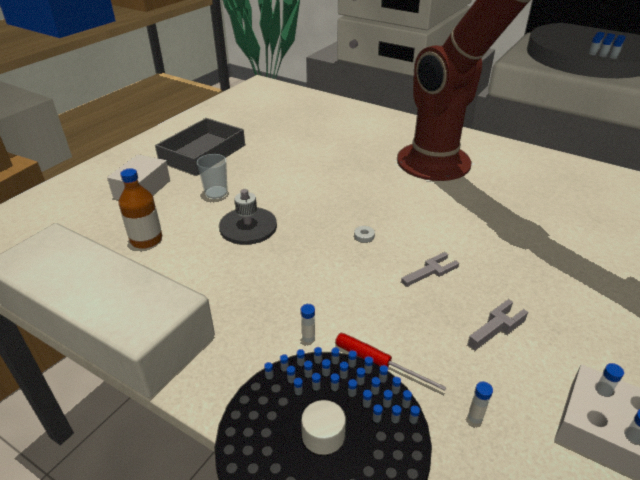

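The top view shows the foot at about (426,265), with the collar and rod top near (434,263). The gauges are at about (155,262) and (235,300). In the scene view the right gauge at (497,325) looks like the thick one, which matches (155,262) in the top view. I'll enlarge those areas.

Run:
```python
from h import *
t=cv2.imread('pics/top0.png');s=cv2.imread('pics/scene0.png')
def c(i,x,y,w=100,h=75): return cv2.resize(i[y:y+h,x:x+w],(400,300),interpolation=cv2.INTER_CUBIC)
m=np.vstack([np.hstack([c(t,105,222),c(s,450,285)]),np.hstack([c(t,380,228),c(s,200,175)])])
cv2.imwrite('pics/m0.png',m)
```

```text
(no output)
```

View pics/m0.png

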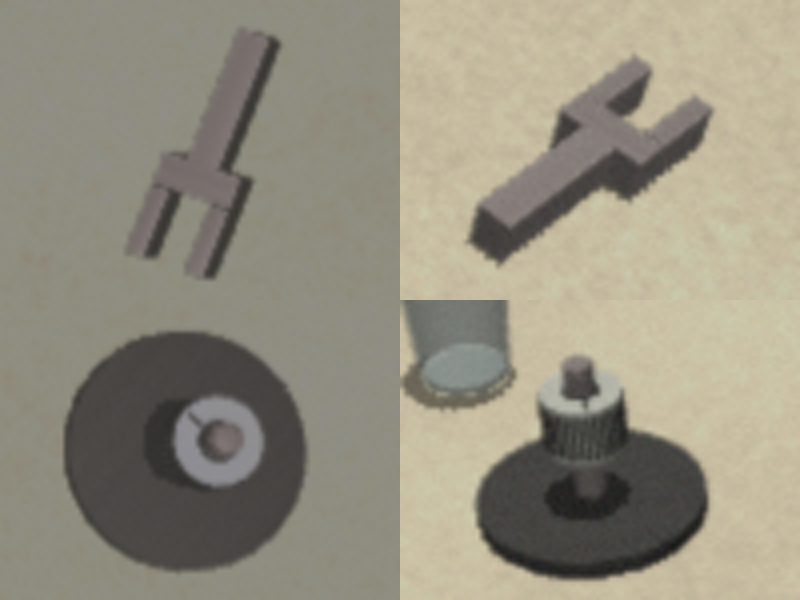

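Run:
```python
from h import *
np.set_printoptions(precision=4,suppress=True)
e=tri(('top0',169,230),('scene0',474.2,339.2)); f=tri(('top0',147.1,287.75),('scene0',518.2,305.4))
print('shank end',e,'tine end',f,'len',np.linalg.norm(f-e),'yaw',np.degrees(np.arctan2(*(f-e)[1::-1])))
print('rodtop',tri(('top0',436.5,263),('scene0',244.25,190.5)),'collartop',tri(('top0',434.75,263.5),('scene0',245.25,197.5)),'foot',tri(('top0',426.25,265.75),('scene0',248,224.25)))
for n,u,v,z in(('thin e',249,271,.012),('thin f',225,326,.012),('ring',315,316,.014),('vial',288,163,.075),('vial1',139,163,.075),('sd',245,179,.03),('sd2',175,178,.01),('bottle',528,179,.17),('beaker',498,297,.0)): print(n,atz('top0',u,v,z))
```

```text
shank end [0.5743 0.3147 0.0198] tine end [0.4519 0.3557 0.0196] len 0.12910642805641395 yaw 161.51576882051495
rodtop [ 0.502  -0.2383  0.0938] collartop [ 0.5019 -0.2387  0.0758] foot [ 0.5023 -0.2386  0.0038]
thin e [0.4892 0.1418 0.012 ]
thin f [0.3736 0.1896 0.012 ]
ring [0.3951 0.0008 0.014 ]
vial [0.7089 0.0591 0.075 ]
vial1 [0.706  0.3646 0.075 ]
sd [0.685  0.1524 0.03  ]
sd2 [0.6906 0.3068 0.01  ]
bottle [ 0.6566 -0.3972  0.17  ]
beaker [ 0.4365 -0.3947  0.    ]
```

Thick gauge: the point to hold is near (0.556, 0.321) with yaw about 161.5°. Rod axis: near (0.502, −0.238). Next I'll move to hover over the shank.

```bash
python3 -m pendant '[[2.9,-2.7,-1,0,0,0.5,-1],[2.9,-2.7,-1,0,0,0.5,-1],[2.9,-2.7,-1,0,0,0.5,-1],[2.9,-2.7,-1,0,0,0.5,-1],[2.9,-2.7,-1,0,0,0.5,-1],[2.9,-2.7,-1,0,0,0.5,-1],[2.9,-2.7,-1,0,0,0.5,-1],[2.9,-2.7,-1,0,0,0.5,-1],[2.9,-2.7,-1,0,0,0.5,-1],[2.9,-2.7,-1,0,0,0.5,-1],[0.3,-0.3,0,0,0,0,-1],[0,0,0,0,0,0,-1]]'
python3 - <<'E'
from h import *
snap('wrist','w1'); s=ctrl.state(); print(s['tcp_pos'],s['eef_rot'],s['joint_positions'])
for p in((.556,.321,.024),(.5743,.3147,.024),(.4519,.3557,.024)): print(proj('w1',p))
E
```

```text
time_s: 1.15
tcp_pos: [0.5582, 0.3165, 0.1313]
eef_rot: [0.167, 0.986, -0.002, 0.0]
ft_force: [-0.7, 0.6, -0.0]
gripper_width: 1.003
gripper_force: 0.0
[0.55603354 0.32017794 0.13191213] [ 1.65091070e-01  9.86278078e-01 -4.72052894e-04 -5.18386791e-04] [-0.5308931   0.70406024 -0.04418985  1.56200859  0.03719429  0.87774851
  0.65070138]
[323.85326347 239.7703799 ]
[323.87232337 266.61092219]
[321.98969714  67.36823619]
```

View pics/w1.png

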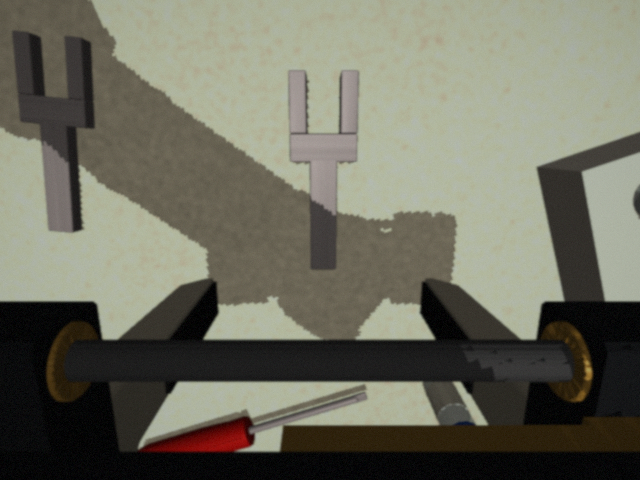

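The gauge is where I predicted: shank end at (323,268), tine ends near (324,70). Descending to grip it.

```bash
python3 -m pendant '[[0,0.05,-3,0,0,0.3,-1],[0,0.05,-3,0,0,0.2,-1],[0,0,-3,0,0,0,-1],[0,0,-1.5,0,0,0,-1],[0,0,-0.9,0,0,0,-1],[0,0,0,0,0,0,-1],[0,0,0,0,0,0,1],[0,0,0,0,0,0,1],[0,0,0,0,0,0,1],[0,0,0,0,0,0,1],[0,0,0,0,0,0,1],[0,0,0,0,0,0,1]]'
```

```text
time_s: 2.2
tcp_pos: [0.5559, 0.3227, 0.0193]
eef_rot: [0.159, 0.987, 0.0, 0.0]
ft_force: [-0.1, 0.6, 0.1]
gripper_width: 0.623
gripper_force: 0.0
```

```bash
python3 -m pendant '[[0,0,-0.1,0,0,0,1],[0,0,0,0,0,0,1],[0,0,0,0,0,0,1],[0,0,0,0,0,0,1],[0,0,0,0,0,0,1],[0,0,0,0,0,0,1],[0,0,0,0,0,0,1],[0,0,0,0,0,0,1]]'
```

```text
time_s: 2.87
tcp_pos: [0.5555, 0.3223, 0.0175]
eef_rot: [0.159, 0.987, -0.0, -0.0]
ft_force: [-0.1, -0.3, 0.8]
gripper_width: 0.189
gripper_force: 30.0
```

```bash
python3 -m pendant '[[0,0,1,0,0,0,1],[0,0,2.5,0,0,0,1],[0,0,3.5,0,0,0,1],[0,0,3.5,0,0,0,1],[0,0,1.5,0,0,0,1],[0,0,0,0,0,0,1]]'; python3 -m pendant '[[0.6,-2,0,0,0,4,1],[0.6,-3.5,0,0,0,4,1],[0.6,-4,0,0,0,4,1],[0.6,-4,0,0,0,4,1],[0.7,-4,0,0,0,4,1],[0.7,-4,0,0,0,4,1],[0.7,-4,0,0,0,4,1],[0.7,-4,0,0,0,4,1],[0.7,-4,0,0,0,4,1],[0.7,-4,0,0,0,4,1],[0.7,-4,0,0,0,4,1],[0.7,-4,0,0,0,4,1]]';python3 -m pendant '[[0,-2,0,0,0,0.3,1],[0,-0.8,0,0,0,0,1],[0,0,0,0,0,0,1]]'
python3 - <<'E'
from h import *
snap('wrist','w2'); snap('top','top2');snap('scene','scene2'); s=ctrl.state(); print(s['tcp_pos'],s['eef_rot'],s['joint_positions'])
for p in((.502,-.2385,.098),(.502,-.2385,.08),(.502,-.2385,.012)): print(proj('w2',p))
E
```

```text
time_s: 3.37
tcp_pos: [0.5582, 0.3244, 0.1431]
eef_rot: [0.159, 0.987, 0.003, 0.004]
ft_force: [0.4, -0.0, -2.0]
gripper_width: 0.19
gripper_force: 30.0
time_s: 4.37
tcp_pos: [0.6344, -0.1342, 0.136]
eef_rot: [-0.258, 0.966, 0.001, -0.001]
ft_force: [1.2, 0.7, -2.1]
gripper_width: 0.189
gripper_force: 30.0
time_s: 4.62
tcp_pos: [0.634, -0.1635, 0.1358]
eef_rot: [-0.256, 0.967, 0.0, -0.002]
ft_force: [-0.1, 0.1, -0.6]
gripper_width: 0.19
gripper_force: 30.0
[ 0.63542127 -0.15636629  0.13718759] [-2.60603630e-01  9.65444439e-01  1.66820213e-03 -1.91891326e-05] [ 0.39098664  0.73552148 -0.32354194  1.51075912  0.26351961  0.93995536
  2.08727888]
[319.84649907 -62.48699395]
[319.65126654 -42.47291591]
[319.16295235   7.58615117]
```

View pics/w2.png

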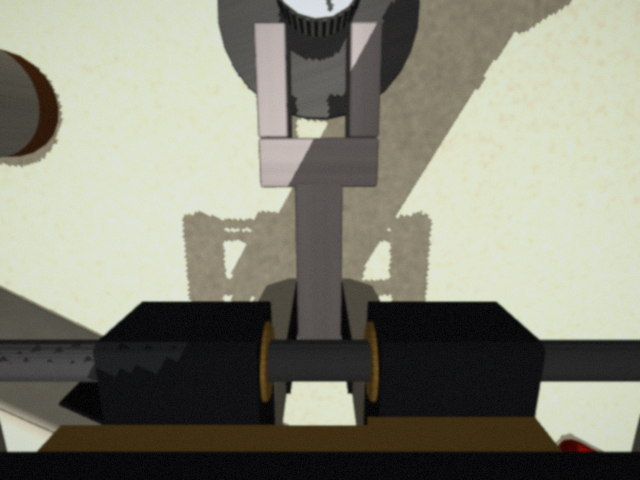

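The gauge, the foot (218–419) and the collar all line up on about column 319. Lowering beside the rod, then checking again.

```bash
python3 -m pendant '[[0,0,-2,0,0,0,1],[0,0,-3,0,0,0,1],[0,0,-3,0,0,0,1],[0,0,-1.5,0,0,0,1],[0,0,-0.7,0,0,0,1],[0,0,0,0,0,0,1],[0,0,0,0,0,0,1],[0,0,0,0,0,0,1]]'
python3 - <<'E'
from h import *
from scipy.spatial.transform import Rotation as R
a=snap('wrist','w3'); b=snap('scene','s3');s=ctrl.state(); print(s['tcp_pos'],s['eef_rot'],s['ft_force'])
print('tooly yaw',np.degrees(np.arctan2(*R.from_quat(s['eef_rot']).as_matrix()[1::-1,1])))
print(proj('w3',(.502,-.2385,.098)),proj('s3',(.502,-.2385,.05)))
w=a['pixels'][0:240,160:480]; sc=b['pixels'][130:290,160:373]
cv2.imwrite('pics/m3.png',np.hstack([cv2.resize(w,(400,300),interpolation=cv2.INTER_CUBIC),cv2.resize(sc,(400,300),interpolation=cv2.INTER_CUBIC)]))
E
```

```text
time_s: 5.43
tcp_pos: [0.637, -0.1594, 0.0374]
eef_rot: [-0.259, 0.966, -0.001, 0.002]
ft_force: [-0.4, -0.6, -1.3]
gripper_width: 0.193
gripper_force: 30.0
[ 0.63677294 -0.16019376  0.03742026] [-2.58811900e-01  9.65926352e-01 -6.85635684e-04  1.48755727e-03] [ 0.42699306 -0.05313022 -1.97989615]
tooly yaw 119.99904240626303
[ 315.9976923  -394.41668502] [245.6904691  207.20554124]
```

View pics/m3.png

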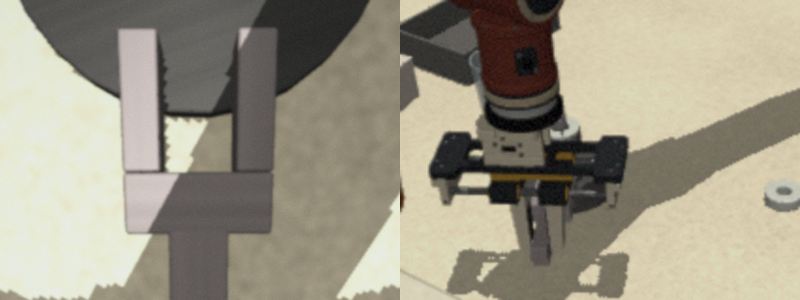

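```bash
python3 -m pendant '[[0,0,-0.5,0,0,0,1],[-0.87,-0.5,0,0,0,0,1],[-0.87,-0.5,0,0,0,0,1],[-0.87,-0.5,0,0,0,0,1],[-0.87,-0.5,0,0,0,0,1],[0,0,0,0,0,0,1],[0,0,0,0,0,0,1]]'
python3 - <<'E'
from h import *
a=snap('wrist','w4');s=ctrl.state(); print(s['tcp_pos'],s['ft_force'])
d=np.array([.502,-.2385])-s['tcp_pos'][:2]; print('along',d@[-.866,-.5],'lat',d@[-.5,.866])
cv2.imwrite('pics/w4c.png',cv2.resize(a['pixels'][0:240,160:480],(640,480),interpolation=cv2.INTER_CUBIC))
E
```

```text
time_s: 6.12
tcp_pos: [0.5999, -0.1816, 0.0308]
eef_rot: [-0.258, 0.966, -0.0, -0.0]
ft_force: [0.4, 0.7, -0.4]
gripper_width: 0.188
gripper_force: 30.0
[ 0.60081978 -0.18074454  0.03093941] [-0.29063121  0.96647715 -1.54664704]
along 0.11445565433437166 lat -0.0006063359232537577
```

View pics/w4c.png

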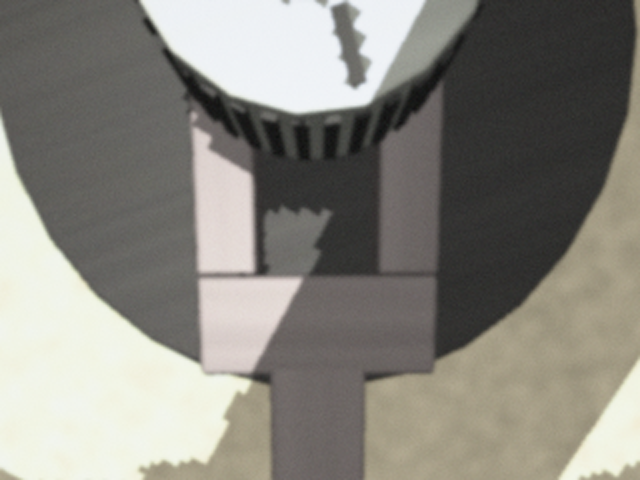

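The tines have gone under the collar without touching it, and the slot is centred within about 1–2 mm. Continuing slowly while watching the force.

```bash
python3 -m pendant '[[-0.35,-0.2,0,0,0,0,1],[-0.35,-0.2,0,0,0,0,1],[-0.35,-0.2,0,0,0,0,1],[0,0,0,0,0,0,1]]'; python3 -m pendant '[[-0.35,-0.2,0,0,0,0,1],[-0.35,-0.2,0,0,0,0,1],[0,0,0,0,0,0,1]]';  python3 -m pendant '[[-0.26,-0.15,0,0,0,0,1],[-0.26,-0.15,0,0,0,0,1],[0,0,0,0,0,0,1]]'
python3 - <<'E'
from h import *
s=ctrl.state();d=np.array([.502,-.2385])-s['tcp_pos'][:2]; print('along',d@[-.866,-.5],'lat',d@[-.5,.866],s['ft_force'],s['wrist_torque'])
E
```

```text
time_s: 6.5
tcp_pos: [0.5891, -0.1872, 0.0304]
eef_rot: [-0.258, 0.966, -0.0, -0.001]
ft_force: [-0.3, -0.7, -2.4]
gripper_width: 0.192
gripper_force: 30.0
time_s: 6.75
tcp_pos: [0.5821, -0.1913, 0.0305]
eef_rot: [-0.258, 0.966, -0.0, -0.001]
ft_force: [0.0, -0.3, -2.1]
gripper_width: 0.192
gripper_force: 30.0
time_s: 7.0
tcp_pos: [0.5772, -0.194, 0.0306]
eef_rot: [-0.258, 0.966, -0.0, -0.001]
ft_force: [0.2, 0.8, -1.5]
gripper_width: 0.188
gripper_force: 30.0
along 0.08736972550559813 lat -0.0008907757442019465 [ 0.19277674  0.76849589 -1.53479961] [ 0.1025647  -0.09375979 -0.03413416]
```

```bash
python3 -m pendant '[[-0.17,-0.1,0,0,0,0,1],[-0.17,-0.1,0,0,0,0,1],[0,0,0,0,0,0,1]]'; python3 -m pendant '[[-0.09,-0.05,0,0,0,0,1],[-0.09,-0.05,0,0,0,0,1],[0,0,0,0,0,0,1]]'
python3 - <<'E'
from h import *
s=ctrl.state();d=np.array([.502,-.2385])-s['tcp_pos'][:2]; print('along',d@[-.866,-.5],'lat',d@[-.5,.866],s['ft_force'],s['wrist_torque'])
E
```

```text
time_s: 7.25
tcp_pos: [0.5742, -0.1958, 0.0306]
eef_rot: [-0.258, 0.966, -0.0, -0.0]
ft_force: [0.2, 0.6, -2.4]
gripper_width: 0.191
gripper_force: 30.0
time_s: 7.5
tcp_pos: [0.5726, -0.1965, 0.0306]
eef_rot: [-0.259, 0.966, -0.0, -0.0]
ft_force: [0.3, -0.9, -0.9]
gripper_width: 0.191
gripper_force: 30.0
along 0.08212129519046675 lat -0.0010371136116225158 [ 0.28181921 -0.90691151 -0.9116268 ] [ 0.0641923  -0.01951856 -0.02654305]
```

Now 1 mm steps until light contact.

```bash
python3 -m pendant '[[-0.09,-0.05,0,0,0,0,1],[0,0,0,0,0,0,1]]'; python3 -m pendant '[[-0.09,-0.05,0,0,0,0,1],[0,0,0,0,0,0,1]]'|grep -E 'tcp|ft'
python3 - <<'E'
from h import *
s=ctrl.state();d=np.array([.502,-.2385])-s['tcp_pos'][:2]; print('along',d@[-.866,-.5],'lat',d@[-.5,.866],s['ft_force'],s['wrist_torque'])
E
```

```text
time_s: 7.67
tcp_pos: [0.5718, -0.197, 0.0306]
eef_rot: [-0.259, 0.966, -0.0, -0.0]
ft_force: [-0.7, 0.1, -1.5]
gripper_width: 0.185
gripper_force: 30.0
tcp_pos: [0.5708, -0.1975, 0.0306]
ft_force: [-0.5, -0.3, -1.2]
along 0.08012184561976712 lat -0.0010849765868532132 [-0.50512622 -0.2619924  -1.16335488] [ 0.095049   -0.02196521 -0.08046004]
```

```bash
for i in 1; do python3 -m pendant '[[-0.09,-0.05,0,0,0,0,1],[0,0,0,0,0,0,1]]'|grep -E 'tcp|ft'; done; python3 -m pendant '[[-0.04,-0.025,0,0,0,0,1],[0,0,0,0,0,0,1]]'|grep -E 'tcp|ft'
python3 - <<'E'
from h import *
a=snap('wrist','w5');b=snap('top','t5');s=ctrl.state();d=np.array([.502,-.2385])-s['tcp_pos'][:2]; print('along',d@[-.866,-.5],'lat',d@[-.5,.866],s['ft_force'],s['wrist_torque'])
cv2.imwrite('pics/w5c.png',np.hstack([cv2.resize(a['pixels'][0:300,160:480],(400,375),interpolation=cv2.INTER_CUBIC),cv2.resize(b['pixels'][228:303,380:460],(400,375),interpolation=cv2.INTER_CUBIC)]))
E
```

```text
tcp_pos: [0.5708, -0.1975, 0.0308]
ft_force: [0.4, 1.4, -1.9]
tcp_pos: [0.5707, -0.1975, 0.0309]
ft_force: [2.2, 0.6, -2.8]
along 0.0799815173246057 lat -0.001132158970819766 [ 2.37638685  1.57191705 -3.37310129] [ 0.42486204 -0.63404972  0.02778743]
```

View pics/w5c.png

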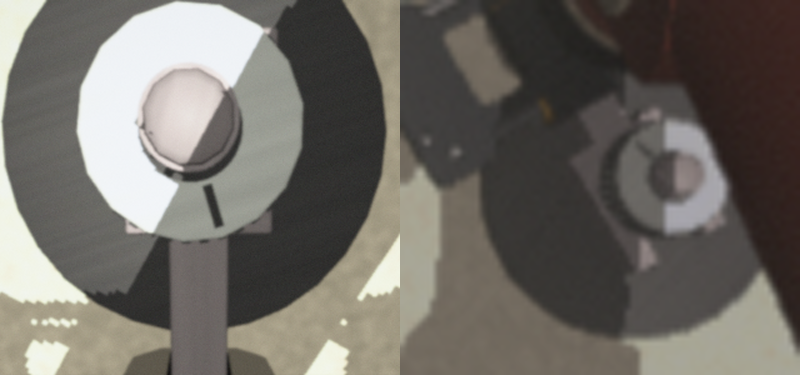

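Contact at about 3 N, so the gauge is home: the wrist view shows the head under the collar and both tines past the rod. Next I'll relieve the push slightly, lower it onto the foot and release.

```bash
python3 -m pendant '[[0.09,0.05,0,0,0,0,1],[0,0,-0.1,0,0,0,1],[0,0,0,0,0,0,1]]'|grep -E 'tcp|ft'; python3 -m pendant '[[0,0,-0.05,0,0,0,1],[0,0,0,0,0,0,1]]'|grep -E 'tcp|ft'
```

```text
tcp_pos: [0.5708, -0.1977, 0.0297]
ft_force: [2.1, 1.6, 0.1]
tcp_pos: [0.5708, -0.1977, 0.0295]
ft_force: [2.2, 0.7, 1.2]
```

```bash
python3 -m pendant '[[0.04,0.025,-0.03,0,0,0,1],[0,0,0,0,0,0,0.3],[0,0,0,0,0,0,0],[0,0,0,0,0,0,-1],[0,0,0,0,0,0,-1],[0,0,0,0,0,0,-1],[0,0,0,0,0,0,-1],[0,0,0,0,0,0,-1]]'
python3 - <<'E'
from h import *
s=ctrl.state();print(s['tcp_pos'],s['ft_force'],s['joint_positions'])
E
```

```text
time_s: 9.35
tcp_pos: [0.5709, -0.1975, 0.0287]
eef_rot: [-0.259, 0.966, 0.0, -0.0]
ft_force: [-0.3, -0.7, 0.4]
gripper_width: 0.645
gripper_force: 0.0
[ 0.57086656 -0.1974517   0.0287133 ] [-0.31833286 -0.65398593  0.43494665] [ 0.46292303  0.8119763  -0.27535139  1.73852462  0.33779689  0.638229
  2.0898127 ]
```

```bash
python3 -m pendant '[[0,0,1,0,0,0,-1],[0,0,3,0,0,0,-1],[0,0,4,0,0,0,-1],[0,0,4,0,0,0,-1],[0,0,2,0,0,0,-1],[-1.7,-1,0,0,0,0,-1],[-1.8,-1,0,0,0,0,-1],[-1.8,-1.05,0,0,0,0,-1],[-1.6,-1,0,0,0,0,-1],[0,0,0,0,0,0,-1],[0,0,0,0,0,0,-1]]'
python3 - <<'E'
from h import *
a=snap('wrist','w6');b=snap('scene','s6');s=ctrl.state();print(s['tcp_pos'],s['ft_force'],s['wrist_torque'],s['joint_positions'])
cv2.imwrite('pics/m6.png',np.hstack([cv2.resize(a['pixels'],(400,300)),cv2.resize(b['pixels'][155:245,200:320],(400,300),interpolation=cv2.INTER_CUBIC)]))
E
```

```text
time_s: 10.27
tcp_pos: [0.5017, -0.2386, 0.1696]
eef_rot: [-0.258, 0.966, -0.0, 0.0]
ft_force: [0.0, 0.4, -1.0]
gripper_width: 0.999
gripper_force: 0.0
[ 0.50328971 -0.23697015  0.16947037] [ 0.53588262  0.57793883 -0.06143769] [ 0.06252847  0.01126794 -0.01578348] [ 0.63568554  0.56285958 -0.36123327  1.77252284  0.25239792  0.85004726
  2.25346632]
```

View pics/m6.png

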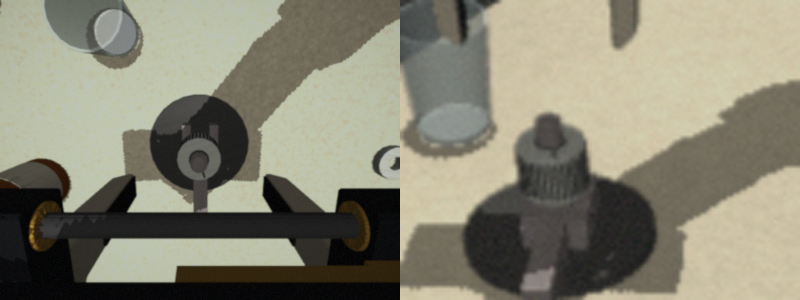

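The gauge sits under the collar with a gap left. Descending around the collar and gripping it.

```bash
python3 -m pendant '[[0,-0.05,-3,0,0,0,-1],[0,0,-3,0,0,0,-1],[0,0,-3,0,0,0,-1],[0,0,-1.2,0,0,0,-1],[0,0,-0.6,0,0,0,-1],[0,0,0,0,0,0,-1],[0,0,0,0,0,0,-0.3],[0,0,0,0,0,0,-0.1],[0,0,0,0,0,0,1],[0,0,0,0,0,0,1],[0,0,0,0,0,0,1],[0,0,0,0,0,0,1]]'; python3 -m pendant '[[0,0,0,0,0,0,1],[0,0,0,0,0,0,1],[0,0,0,0,0,0,1],[0,0,0,0,0,0,1]]';python3 - <<'E'
from h import *
s=ctrl.state();print(s['tcp_pos'],s['ft_force'],s['wrist_torque'],s['joint_positions'])
E
```

```text
time_s: 11.37
tcp_pos: [0.5022, -0.2386, 0.0614]
eef_rot: [-0.259, 0.966, -0.0, 0.0]
ft_force: [0.9, -0.3, 0.1]
gripper_width: 0.623
gripper_force: 0.0
time_s: 11.7
tcp_pos: [0.5024, -0.239, 0.061]
eef_rot: [-0.258, 0.966, -0.001, 0.0]
ft_force: [0.1, -2.5, -0.3]
gripper_width: 0.491
gripper_force: 30.0
[ 0.50236421 -0.23896514  0.06104773] [ 0.07045208 -2.49894935 -0.28039499] [-0.15223201 -0.03820788 -0.03800325] [ 0.58993484  0.71276468 -0.29134837  1.86342007  0.33397492  0.61197571
  2.18400718]
```

Gripped (45.7 mm). Turning clockwise and following the pitch down: 6° goes with 0.033 cm.

```bash
cat > st.py <<'E'
from h import *
s=ctrl.state();q=s['eef_rot'];print('yaw',round(np.degrees(2*np.arctan2(q[1],q[0]))-90,2),'z',s['tcp_pos'].round(4),'F',s['ft_force'].round(1),'M',s['wrist_torque'].round(3),'q7',s['joint_positions'][6].round(2),'g',s['gripper_force'])
E
python3 st.py; python3 -m pendant '[[0,0,-0.033,0,0,-6,1],[0,0,-0.033,0,0,-6,1],[0,0,-0.033,0,0,-6,1],[0,0,0,0,0,0,1]]' >/dev/null; python3 st.py;  python3 -m pendant '[[0,0,-0.033,0,0,-6,1],[0,0,-0.034,0,0,-6,1],[0,0,-0.033,0,0,-6,1],[0,0,0,0,0,0,1]]' >/dev/null; python3 st.py
```

```text
yaw 119.96 z [ 0.5024 -0.239   0.061 ] F [ 0.1 -2.5 -0.3] M [-0.152 -0.038 -0.038] q7 2.18 g 29.99981850385666
yaw 101.87 z [ 0.5022 -0.2385  0.06  ] F [ 0.9 -0.7  1.2] M [-0.053  0.015 -0.116] q7 1.96 g 30.00146895647049
yaw 84.02 z [ 0.5022 -0.238   0.059 ] F [ 0.1 -0.   2.2] M [ 0.116  0.021 -0.107] q7 1.74 g 30.001713037490845
```

```bash
python3 -m pendant '[[0,0,-0.033,0,0,-6,1],[0,0,-0.033,0,0,-6,1],[0,0,-0.033,0,0,-6,1],[0,0,0,0,0,0,1]]' >/dev/null; python3 st.py;  python3 -m pendant '[[0,0,-0.033,0,0,-6,1],[0,0,-0.034,0,0,-6,1],[0,0,0,0,0,0,1]]' >/dev/null; python3 st.py;python3 -m pendant '[[0,0,-0.033,0,0,-6,1],[0,0,0,0,0,0,1]]' >/dev/null; python3 st.py
```

```text
yaw 66.13 z [ 0.5023 -0.2375  0.058 ] F [0.9 0.5 3.3] M [ 0.283 -0.074 -0.146] q7 1.52 g 30.001977682113647
yaw 54.21 z [ 0.5025 -0.2372  0.0574] F [0.2 2.1 3.3] M [ 0.493 -0.095 -0.089] q7 1.38 g 30.002219080924988
yaw 48.25 z [ 0.5026 -0.2371  0.057 ] F [0.9 1.9 3.7] M [ 0.571 -0.188 -0.126] q7 1.31 g 30.002168118953705
```

Run:
```python
from h import *
b=snap('scene','s7'); cv2.imwrite('pics/s7c.png',cv2.resize(b['pixels'][165:240,195:295],(800,600),interpolation=cv2.INTER_CUBIC))
```

```text
(no output)
```

View pics/s7c.png

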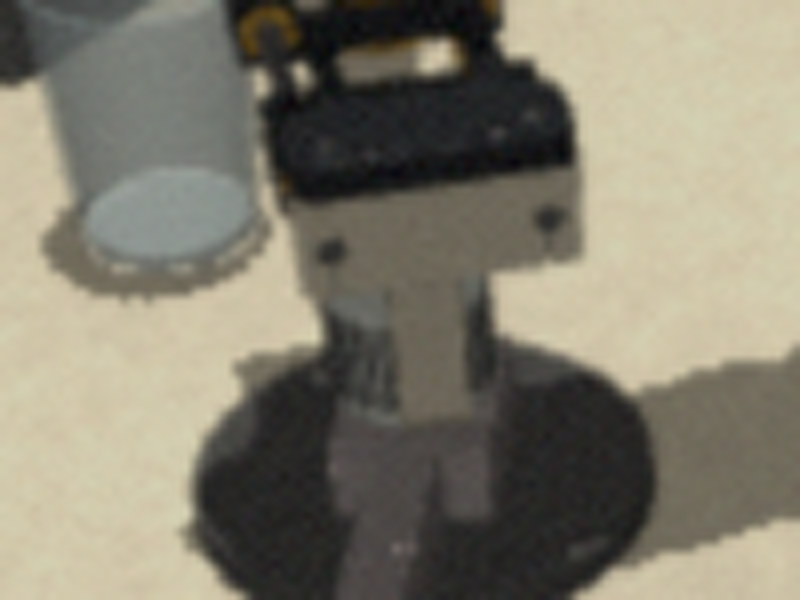

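The collar is now only a couple of mm above the gauge. Stepping finer from here, watching the turning moment.

```bash
python3 -m pendant '[[0,0,-0.02,0,0,-6,1],[0,0,-0.03,0,0,-6,1],[0,0,0,0,0,0,1]]' >/dev/null; python3 st.py; python3 -m pendant '[[0,0,-0.016,0,0,-3,1],[0,0,0,0,0,0,1]]' >/dev/null; python3 st.py; python3 -m pendant '[[0,0,-0.016,0,0,-3,1],[0,0,0,0,0,0,1]]' >/dev/null; python3 st.py;python3 -m pendant '[[0,0,-0.016,0,0,-3,1],[0,0,0,0,0,0,1]]' >/dev/null; python3 st.py
```

```text
yaw 36.23 z [ 0.5028 -0.2369  0.0564] F [1.8 5.3 3.4] M [ 0.859 -0.431 -0.118] q7 1.16 g 30.001953542232513
yaw 33.34 z [ 0.5029 -0.2369  0.0562] F [2.6 4.4 2.5] M [ 1.038 -0.501 -0.122] q7 1.13 g 30.001157820224762
yaw 30.3 z [ 0.503  -0.2368  0.056 ] F [2.  4.9 2.7] M [ 1.095 -0.607 -0.097] q7 1.09 g 30.001044273376465
yaw 27.31 z [ 0.5031 -0.2368  0.0559] F [2.5 5.5 3.1] M [ 1.074 -0.577 -0.107] q7 1.06 g 30.000995993614197
```

```bash
python3 -m pendant '[[0.02,0.04,-0.016,0,0,-3,1],[0,0,0,0,0,0,1]]' >/dev/null; python3 st.py; python3 -m pendant '[[0.02,0.04,-0.016,0,0,-3,1],[0,0,0,0,0,0,1]]' >/dev/null; python3 st.py;python3 -m pendant '[[0,0,-0.016,0,0,-3,1],[0,0,0,0,0,0,1]]' >/dev/null; python3 st.py
```

```text
yaw 24.28 z [ 0.5031 -0.2367  0.0557] F [2.1 5.6 1.9] M [ 1.07  -0.649 -0.086] q7 1.02 g 30.00088334083557
yaw 21.24 z [ 0.5032 -0.2367  0.0556] F [2.3 4.5 1.9] M [ 0.952 -0.674 -0.088] q7 0.98 g 30.000747442245483
yaw 18.24 z [ 0.5033 -0.2367  0.0554] F [2.8 5.  1.6] M [ 0.914 -0.744 -0.099] q7 0.95 g 30.000722408294678
```

```bash
python3 -m pendant '[[0.02,0.03,-0.016,0,0,-3,1],[0,0,0,0,0,0,1]]' >/dev/null; python3 st.py; python3 -m pendant '[[0.02,0.03,-0.016,0,0,-3,1],[0,0,0,0,0,0,1]]' >/dev/null; python3 st.py;python3 -m pendant '[[0,0,-0.016,0,0,-3,1],[0,0,0,0,0,0,1]]' >/dev/null; python3 st.py
```

```text
yaw 15.22 z [ 0.5034 -0.2367  0.0552] F [3.  3.8 1.7] M [ 0.928 -0.778 -0.119] q7 0.91 g 30.000572204589844
yaw 12.2 z [ 0.5034 -0.2366  0.055 ] F [3.8 3.4 1.2] M [ 0.916 -0.801 -0.143] q7 0.87 g 30.000601708889008
yaw 9.2 z [ 0.5036 -0.2366  0.0549] F [3.6 4.  1.9] M [ 0.869 -0.782 -0.085] q7 0.84 g 30.00060349702835
```

```bash
python3 -m pendant '[[0.02,0.02,-0.016,0,0,-3,1],[0,0,0,0,0,0,1]]' >/dev/null; python3 st.py; python3 -m pendant '[[0.02,0.02,-0.016,0,0,-3,1],[0,0,0,0,0,0,1]]' >/dev/null; python3 st.py;python3 -m pendant '[[0,0,-0.016,0,0,-3,1],[0,0,0,0,0,0,1]]' >/dev/null; python3 st.py
```

```text
yaw 6.21 z [ 0.5037 -0.2366  0.0548] F [3.6 3.6 1.4] M [ 0.811 -0.847 -0.014] q7 0.8 g 30.000639259815216
yaw 3.19 z [ 0.5037 -0.2366  0.0547] F [2.6 4.2 0.7] M [ 0.786 -0.853 -0.046] q7 0.76 g 30.000759959220886
yaw 0.19 z [ 0.5038 -0.2366  0.0545] F [3.9 2.7 1.4] M [ 0.757 -0.885  0.041] q7 0.73 g 30.000656247138977
```

```bash
cat > av.py <<'E'
from h import *
import sys
S=[]
for i in range(6): ctrl.get_image('scene'); s=ctrl.state(); S.append(np.r_[s['ft_force'],s['wrist_torque'],s['tau'][6],s['tcp_pos'][2]*1000])
S=np.array(S); print(S.mean(0).round(3),'\n',S.std(0).round(3))
E
python3 av.py; python3 st.py
```

```text
[ 3.6230e+00  4.0150e+00  1.3370e+00  7.8000e-01 -8.8700e-01 -1.9000e-02
 -9.0000e-03  5.4538e+01] 
 [0.611 0.564 0.422 0.025 0.03  0.021 0.01  0.013]
yaw 0.23 z [ 0.5038 -0.2366  0.0545] F [4.3 3.9 0.8] M [ 0.771 -0.907 -0.012] q7 0.73 g 29.999935626983643
```

```bash
for i in 1 2 ; do python3 -m pendant '[[0,0,-0.008,0,0,-1.5,1]]' >/dev/null; python3 st.py; done; python3 av.py
```

```text
yaw -1.21 z [ 0.5039 -0.2366  0.0545] F [4.  3.8 1.7] M [ 0.79  -0.901  0.276] q7 0.71 g 29.998811781406403
yaw -2.73 z [ 0.5039 -0.2366  0.0544] F [4.7 4.3 1. ] M [ 0.757 -0.833  0.3  ] q7 0.69 g 29.998997747898102
[ 3.965  3.775  1.008  0.761 -0.889  0.141 -0.174 54.412] 
 [0.268 0.432 0.692 0.022 0.039 0.033 0.055 0.016]
```

```bash
for i in 1 2 ; do python3 -m pendant '[[0,0,-0.004,0,0,-0.8,1]]' >/dev/null; python3 st.py; done; python3 av.py
```

```text
yaw -3.48 z [ 0.5039 -0.2366  0.0544] F [4.  3.7 0.4] M [ 0.684 -0.899  0.297] q7 0.68 g 29.999454617500305
yaw -4.29 z [ 0.504  -0.2366  0.0544] F [4.  2.8 1.7] M [ 0.769 -0.893  0.34 ] q7 0.67 g 29.999492168426514
[ 4.51   3.682  1.398  0.745 -0.894  0.231 -0.248 54.342] 
 [0.557 0.361 0.514 0.031 0.018 0.021 0.028 0.014]
```

The moment rises with each step, to 0.34 N m, which means a nip of about 12–14 N. Releasing and retreating straight up.

```bash
python3 -m pendant '[[0,0,0,0,0,0,0],[0,0,0,0,0,0,-0.3],[0,0,0,0,0,0,-1],[0,0,0,0,0,0,-1],[0,0,0,0,0,0,-1],[0,0,0,0,0,0,-1],[0,0,0,0,0,0,-1],[0,0,0,0,0,0,-1]]'; python3 -m pendant '[[0,0,0.5,0,0,0,-1],[0,0,2,0,0,0,-1],[0,0,4,0,0,0,-1],[0,0,4,0,0,0,-1],[0,0,3,0,0,0,-1],[0,0,1,0,0,0,-1],[0,0,0,0,0,0,-1],[0,0,0,0,0,0,-1]]'
python3 - <<'E'
from h import *
snap('wrist','w9')
a=cv2.imread('pics/w9.png'); 
# gauge vs. rod check: same hover as w6, tool turned; project shank centre line and compare brightness profile
g=cv2.cvtColor(a,cv2.COLOR_BGR2GRAY)
for r in (.045,.055,.065): # points on shank behind seat, profile across
    L=[]
    for l in np.arange(-.020,.0201,.002):
        u,v=proj('w9',(.502+r*.866-l*.5,-.238+r*.5+l*.866,.036)); L.append(int(g[int(round(v)),int(round(u))]) if 0<=v<480 and 0<=u<640 else -1)
    print(r,L)
E
```

```text
time_s: 17.32
tcp_pos: [0.5029, -0.2368, 0.0542]
eef_rot: [0.735, 0.678, -0.0, -0.0]
ft_force: [0.3, -0.4, -0.1]
gripper_width: 0.952
gripper_force: 0.0
time_s: 17.98
tcp_pos: [0.5029, -0.2362, 0.1989]
eef_rot: [0.735, 0.678, 0.0, -0.0]
ft_force: [-0.4, -0.3, 0.2]
gripper_width: 1.002
gripper_force: 0.0
0.045 [27, 32, 27, 28, 30, 30, 50, 69, 67, 67, 64, 65, 67, 66, 66, 45, 33, 30, 30, 30, 29]
0.055 [31, 33, 29, 29, 31, 30, 50, 69, 68, 66, 67, 67, 67, 65, 66, 40, 36, 32, 31, 29, 31]
0.065 [104, 104, 105, 108, 103, 95, 78, 67, 65, 68, 69, 68, 66, 63, 67, 41, 48, 95, 102, 104, 110]
```

```bash
python3 -c "
from plant import ctrl
print(ctrl.job_done())"
```

```text
the job is handed in; nothing more can be done
None
```

I handed the job in with the thick gauge home on the foot and the collar nipping it at roughly 12–14 N. That force is estimated from the turning moment, not measured directly. The gripper has let go and is clear, nothing else was deliberately touched, and the run took about 18 s; the judge returned no verdict.

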